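# Line up the padlocks by size for re-pinning

## Robot

A 6-joint arm with a two-finger parallel gripper is mounted at the origin on the work surface. World frame = base frame: x ahead of the robot, y to its left, z up, the work surface at z = 0. Lengths are in mm, angles in rad, forces in N, time in s.
With the tool pointing down it reaches from about 400 to 825 mm from the base axis. Payload 7 kg.
Tool frame: the origin (TCP) lies midway between the tips of the shut fingers; the grasp point (between the pads) lies 19 mm behind it; z points along the fingers, y is the line along which they close (so a half turn about z gives the same grasp; the last joint's range is limited). The gripper opens to 85 mm and grips with 20 to 120 N. Pads are 22 mm wide; open, the fingers measure 114 mm over their backs; the gripper's body (76 mm by 85 mm) begins 54 mm behind the grasp point. The pads swing forward as they close: fully open they stand 13 mm farther back than shut.
Start: joints at [1.522, 0.359, 0.012, 0, -1.224, -0.288], TCP at [223.074, 637.05, 231.302] pointing down, gripper open.
Joint ranges: [-3.07, 3.07], [-1.43, 2.12], [-1.02, 1.25], [-3.03, 1.67], [-3.05, -0], [-3.03, 3.03]. Speed limits (rad/s): [2.39, 2.39, 3.01, 3.14, 3.14, 3.14].

## Interface

Orientations are given as [roll, pitch, yaw] about the fixed x, y, z axes, in that order (R = Rz(yaw) Ry(pitch) Rx(roll)).
In Python, from station import manip gives the robot as it stands.
- The arm moves only by the shell command python3 -m crank 'ROWS' [FORCE]. ROWS is JSON, a list that holds one entry, the list of rows, each a list of 7 numbers: the shift along the tool's x, y, z in cm, then the turn, a rotation vector about the tool's x, y, z in rad, then the finger opening in cm, from 0 to 8.54. A call has 1 to 8 rows; each row is the pose to reach, as a shift and turn from the pose commanded when the call began, along the tool's axes at that moment; what a row does not reach only later rows make up. A row lasts 1/12 s, in which the tool goes at most 41.7 mm and 7.16 degrees, less where a joint would pass 70% of its speed; a pose out of reach is approached as far as the arm can. A call with a gripper value outside its range is refused whole. The fingers move at their own pace and stop on an object; FORCE is the grip in N (left out, the last holds). Time passes only in rows, so rows that repeat a pose let the fingers close. It gives the time, the measured TCP pose, the force, the opening and the grip force at its end, in the units of the state.
- manip.get_state(): the state, without advancing time (a new reading comes with each control period).
- manip.grab_frame(name): name is "scene" or "top" or "wrist"; returns a dict with "color" (420x560x3 uint8, blue, green, red), "depth" (420x560 float32, mm along the optical axis (not along the pixel's ray), 0 where there is no reading), "camera_matrix" (3x3 intrinsics, pixels), "R" (3x3) and "t" (3): a world point X has camera coordinates R X + t. Camera axes: x right, y down, z forward; pixel columns grow to the right and rows downward; lengths in mm; the calibration is good to about 2 mm. A picture is of the moment at which its call begins.
- manip.job_done(): hands the job in; it is judged then, once.
The state is a dict: "time": time; "joint_pos": joint angles; "joint_velocities": joint speeds; "joint_efforts": joint torques, N m; "tool_pos": TCP position; "orientation": TCP orientation; "contact_force": force on the tool from outside, world axes, zero at the start; "ft_torque": the same for the moment, N m; "grip_width": finger opening in mm; "grip_force": force on a finger pad.
Only numpy, scipy, OpenCV 4.12 (cv2) and the standard library are available. Lean on these libraries where they do the work, as an engineer would, in place of code of your own. Each camera call takes 0.05 s, during which the arm holds its last target. There are 200 camera calls.

## Task

These four brass padlocks are to be re-pinned in turn. Line them up in order of size on the wooden ledge, the smallest at the end next to the pin tray and the largest at the far end, each standing upright in the middle of its own felt pad with its width along the row. Do not let any of them fall over.

Things in the scene. Friction and masses are not known exactly. Their poses are not given: they have to be found in the camera images.
- padlock_40: Loose brass padlock, the smallest of four, closed, steel shackle on top, standing upright on its flat underside. Body 40 mm wide (own y) x 18 mm thick (own x) x 33 mm high, 56 mm high with the shackle. Origin: centre of the body's underside, z up; front and back alike. Take it from above by the flat faces of the body's upper half (jaws closing along own x), a finger either side of the shackle.
- padlock_50: Loose brass padlock, the second smallest of four, closed, steel shackle on top, standing upright on its flat underside. Body 50 mm wide (own y) x 21 mm thick (own x) x 40 mm high, 66 mm high with the shackle. Origin: centre of the body's underside, z up; front and back alike. Take it from above by the flat faces of the body's upper half (jaws closing along own x), a finger either side of the shackle.
- padlock_60: Loose brass padlock, the second largest of four, closed, steel shackle on top, standing upright on its flat underside. Body 60 mm wide (own y) x 25 mm thick (own x) x 46 mm high, 74 mm high with the shackle. Origin: centre of the body's underside, z up; front and back alike. Take it from above by the flat faces of the body's upper half (jaws closing along own x), a finger either side of the shackle.
- padlock_70: Loose brass padlock, the largest of four, closed, steel shackle on top, standing upright on its flat underside. Body 70 mm wide (own y) x 29 mm thick (own x) x 52 mm high, 81 mm high with the shackle. Origin: centre of the body's underside, z up; front and back alike. Take it from above by the flat faces of the body's upper half (jaws closing along own x), a finger either side of the shackle.
- pad_a: One of four identical grey felt pads fixed on the dark wooden ledge, 48 mm deep (own x) x 80 mm long (own y) x 2 mm thick; origin: centre of its underside, its top is 2 mm higher (24 mm above the bench). The pads are in one row, 92 mm from centre to centre; which letter lies where along the row changes from start to start. Axes parallel to the ledge's.
- pad_b: One of four identical grey felt pads fixed on the dark wooden ledge, 48 mm deep (own x) x 80 mm long (own y) x 2 mm thick; origin: centre of its underside, its top is 2 mm higher (24 mm above the bench). The pads are in one row, 92 mm from centre to centre; which letter lies where along the row changes from start to start. Axes parallel to the ledge's.
- pad_c: One of four identical grey felt pads fixed on the dark wooden ledge, 48 mm deep (own x) x 80 mm long (own y) x 2 mm thick; origin: centre of its underside, its top is 2 mm higher (24 mm above the bench). The pads are in one row, 92 mm from centre to centre; which letter lies where along the row changes from start to start. Axes parallel to the ledge's.
- pad_d: One of four identical grey felt pads fixed on the dark wooden ledge, 48 mm deep (own x) x 80 mm long (own y) x 2 mm thick; origin: centre of its underside, its top is 2 mm higher (24 mm above the bench). The pads are in one row, 92 mm from centre to centre; which letter lies where along the row changes from start to start. Axes parallel to the ledge's.
- ledge: Dark wooden ledge fixed on the bench, 80 mm deep (own x) x 390 mm long (own y, the direction of the row) x 22 mm high, turned by up to about 9 degrees; origin: centre of its underside on the bench. The pads' centres lie on its long centre line at own y = -138, -46, 46 and 138 mm.
- pin_tray: Open wooden pinning tray fixed on the bench just past one end of the ledge, 130 mm (own x) x 110 mm (own y) x 22 mm high, six compartments with small brass and steel lock pins; origin: centre of its underside. It may be at either end of the ledge; at the other end is a light wooden block holding upright picks and files (up to 150 mm high).
Not all that is in view belongs to the job. What is shaped like the padlock_70 but orange is not meant.

How it is judged:
By the outcome, as a careful person would: the job done as asked, in the order asked, and still so for the second after the job is handed in, with the robot touching nothing.
It also fails if it takes over 99 s, if anything falls off the work surface, if the arm or the gripper's body presses on something with over 40 N, if the wrist force passes 120 N, or if a joint passes its speed limit or range.

## Working session

There is one attempt and no reset: what is moved stays moved. The work goes in short steps, Python scripts to look and compute and a shell command to move; the robot and the scene stay as the last step left them, time stands still between calls to the robot, and variables do not carry over. Pictures are saved under pics/ and viewed, at most 14 in all, crops included, and the job is handed in when it is done.

```bash
mkdir -p pics; ls
python3 - <<'E'
from station import manip
import cv2,numpy as np,pickle
for n in("top","scene"):
    f=manip.grab_frame(n); cv2.imwrite(f"pics/{n}0.png",f["color"]); pickle.dump(f,open(f"{n}0.pkl","wb"))
    print(n,f["camera_matrix"].tolist(),f["R"].round(3).tolist(),f["t"].round(1))
print(manip.get_state())
E
```

```text
pics
top [[460.90607021677164, 0.0, 279.20654369741675], [0.0, 460.90607021677164, 211.79307248636763], [0.0, 0.0, 1.0]] [[0.016, -1.0, -0.02], [-0.992, -0.013, -0.122], [0.122, 0.022, -0.992]] [ 16.3 508.8 982.8]
scene [[404.3904251556224, 0.0, 281.8778233051979], [0.0, 404.3904251556224, 207.88323651454564], [0.0, 0.0, 1.0]] [[0.142, 0.99, -0.011], [0.545, -0.087, -0.834], [-0.826, 0.112, -0.552]] [ -93.  -236.4 1310.5]
{'time': 0.1, 'joint_pos': array([ 1.52208882e+00,  3.59319418e-01,  1.11761175e-02, -3.00582326e-04,
       -1.22409824e+00, -2.88100580e-01]), 'joint_velocities': array([ 0.00074454,  0.00011466,  0.003664  ,  0.00155846, -0.00111699,
        0.00193331]), 'joint_efforts': array([-1.24584210e-03, -5.84768736e+01,  2.94109118e+01,  6.95460811e+00,
       -3.19319646e-03,  7.79234767e-06]), 'tool_pos': array([222.95738165, 636.67304559, 230.46727495]), 'orientation': array([ 3.14012671e+00, -1.39729263e-04, -3.36910330e-01]), 'contact_force': array([-0.41458971,  0.20384705,  0.26560793]), 'ft_torque': array([-0.04460751,  0.00557889, -0.00207712]), 'grip_force': 0.0, 'grip_width': 85.46247369505916}
```

View pics/top0.png

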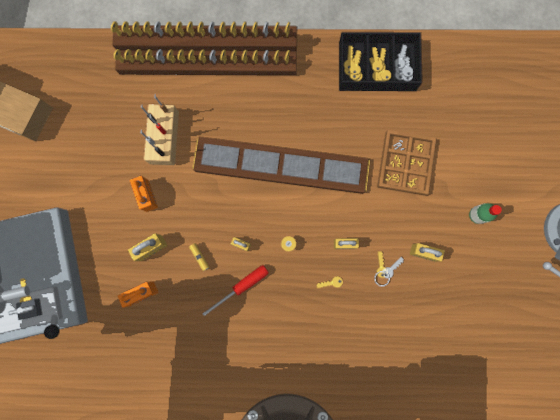

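View pics/scene0.png

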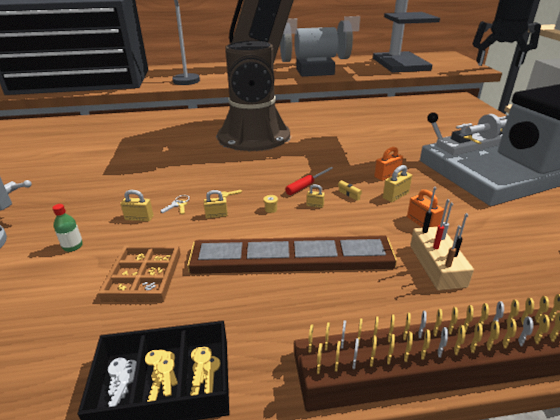

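The top view shows the brass padlocks at about (145,247), (240,243), (347,243) and (429,252). The ledge pads are at (220,156) to (342,172), the pin tray is at the right end (406,162), and the pick block is at the left (160,133).

```bash
cat > h.py <<'E'
import numpy as np,cv2
def cloud(f):
    d=f["depth"];K=f["camera_matrix"];v,u=np.mgrid[:d.shape[0],:d.shape[1]]
    C=np.stack([(u-K[0,2])/K[0,0]*d,(v-K[1,2])/K[1,1]*d,d],-1)
    return (C-f["t"])@f["R"]
def rect(P):
    (c,s,a)=cv2.minAreaRect(P[:,:2].astype(np.float32)); a=np.deg2rad(a)
    if s[0]<s[1]: s=s[::-1];a+=np.pi/2
    a=(a+np.pi/2)%np.pi-np.pi/2   # direction of long side
    return np.round(c,1),np.round(s,1),round(a,3)
E
python3 - <<'E'
from h import *
import pickle
f=pickle.load(open("top0.pkl","rb"));X=cloud(f)
for n,(u,v) in dict(A=(145,247),B=(240,243),C=(347,243),D=(429,252)).items():
    W=X[v-22:v+22,u-24:u+24].reshape(-1,3);W=W[np.isfinite(W).all(1)]
    zt=np.percentile(W[:,2],99.5)
    P=W[(W[:,2]>15)]
    print(n,"zmax",zt.round(1),rect(P),len(P))
    h=np.histogram(W[:,2],range(0,90,4));print(h[0])
hsv=cv2.cvtColor(f["color"],cv2.COLOR_BGR2HSV)
for u,v in [(220,156),(261,162),(301,167),(342,172)]:
    P=X[v-6:v+7,u-12:u+13].reshape(-1,3);print(P.mean(0).round(1))
W=X[130:200,185:378].reshape(-1,3);P=W[(W[:,2]>14)&(W[:,2]<32)];print("ledge",rect(P))
m=np.zeros(hsv.shape[:2],bool);m[135:195,190:375]=True
m&=(hsv[...,1]<70)&(hsv[...,2]>70)&(np.abs(X[...,2]-24)<8)
n,l,s,c=cv2.connectedComponentsWithStats(m.astype(np.uint8))
for i in range(1,n):
    if s[i,4]>200: print("pad",s[i],rect(X[l==i]))
big=lambda x0,x1,y0,y1:cv2.resize(f["color"][y0:y1,x0:x1],None,fx=4,fy=4,interpolation=cv2.INTER_CUBIC)
cv2.imwrite("pics/crop.png",np.vstack([big(110,260,215,290),big(300,450,215,290)]))
E
```

```text
A zmax 81.6 (array([421.8, 173.5]), array([346.6,  60.4]), np.float64(1.531)) 568
[599  23  12  19  17   8  22  10  14  18   8  32 182 117   6   6   6  13
  29  52  18   0]
B zmax 55.5 (array([419.7,  62.2]), array([138.6,  18.7]), np.float64(1.182)) 168
[785  21   3   1   1   3   2  57  57   3   1   1  10  22   2   0   0   0
   0   0   0   0]
C zmax 66.1 (array([425.4, -71. ]), array([163.2,  32.5]), np.float64(-1.256)) 244
[781  23  18   9   0   0   0   6   6  90  79   5   0   4   7  21  20   0
   0   0   0   0]
D zmax 74.6 (array([ 416.7, -163.8]), array([334.4,  40.1]), np.float64(-1.499)) 404
[732  20  12   8   8  11  10  10   9   9  50 169  29   4   3   6  15  33
  31   1   0   0]
[633.  158.5  29.8]
[621.   66.3  26.7]
[609.3 -23.1  33. ]
[ 600.3 -114.7   26.9]
ledge (array([619.2,  22.5]), array([394.3,  80.9]), np.float64(1.451))
pad [201 144  39  25 772] (array([635.5, 160.5]), array([82.4, 49.8]), np.float64(1.453))
pad [241 149  39  25 779] (array([624.2,  69. ]), array([82.2, 50.1]), np.float64(1.457))
pad [282 154  38  26 779] (array([613.8, -22.7]), array([81.6, 50.5]), np.float64(1.454))
pad [323 159  38  26 798] (array([ 602.4, -114. ]), array([82.6, 49.7]), np.float64(1.438))
```

View pics/crop.png

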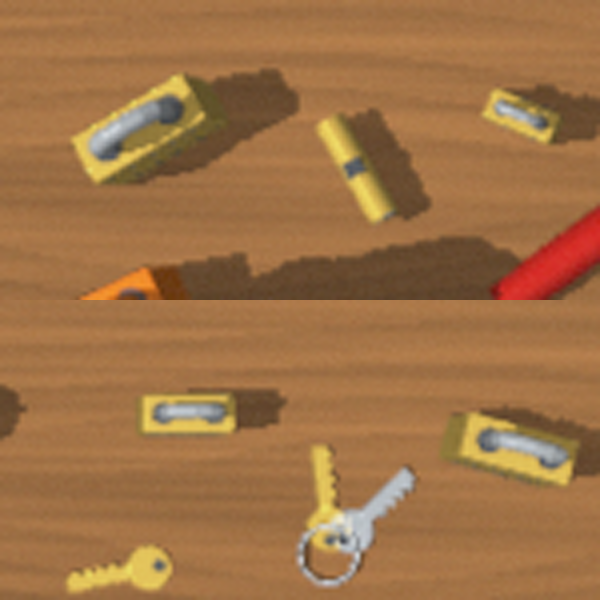

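Heights identify A=70, B=40, C=50 and D=60. Because the tray is on the -y side, padlock_40 goes on the lowest-y pad. Next I refine the poses and check how high the lathe stands along the path.

```bash
cat >> h.py <<'E'
from scipy.spatial.transform import Rotation as Ro
L={40:33,50:40,60:46,70:52}
def refine(X,c,h,base=0,r=55):
    W=X.reshape(-1,3);d=np.hypot(W[:,0]-c[0],W[:,1]-c[1])
    P=W[(d<r)&(W[:,2]-base>h-5)&(W[:,2]-base<h+4)]
    for k in range(3):   # drop flying pixels
        m=np.median(P[:,:2],0);P=P[np.hypot(*(P[:,:2]-m).T)<r*.8]
    return rect(P),len(P)
def go(x,y,z,yaw):
    from station import manip
    s=manip.get_state();R=Ro.from_euler("xyz",s["orientation"]);T=Ro.from_euler("xyz",[np.pi,0,yaw])
    d=R.inv().apply(np.array([x,y,z])-s["tool_pos"])/10;rv=(R.inv()*T).as_rotvec()
    print("shift cm",d.round(2),"turn",rv.round(3),"rows",max(np.linalg.norm(d)/4.17,np.linalg.norm(rv)/.125).round(1))
E
python3 - <<'E'
from h import *
import pickle
f=pickle.load(open("top0.pkl","rb"));X=cloud(f)
for w,(u,v) in {70:(145,247),40:(240,243),50:(347,243),60:(429,252)}.items():
    c=np.median(X[v-4:v+5,u-4:u+5].reshape(-1,3),0);print(w,c.round(1),refine(X,c,L[w],r=w*.5+15))
W=X[200:345,0:100];print("lathe zmax",np.percentile(W[...,2],99.8), "y range",W[...,1].min(),"x",W[W[...,2]>60][:,:2].max(0),W[W[...,2]>60][:,:2].min(0))
go(420,62,200,-1.6)
E
```

```text
70 [426.  306.6  54.2] ((array([427. , 311.4]), array([71.1, 29.3]), np.float64(-1.017)), 309)
40 [437.4 107.8  33.2] ((array([438.2, 107.9]), array([39.9, 18.3]), np.float64(1.182)), 116)
50 [ 440.2 -122.6   40.7] ((array([ 442.7, -124. ]), array([48.2, 19.7]), np.float64(-1.556)), 170)
60 [ 423.6 -293.2   49.6] ((array([ 425.6, -298.9]), array([60.5, 25.3]), np.float64(1.303)), 244)
lathe zmax 1037.742117919686 y range 1.5618713193508167 x [384.73869966 615.26588135] [242.57324742   1.56187132]
shift cm [37.59 47.72  3.12] turn [ 1.000e-03 -1.000e-03  1.263e+00] rows 14.6
```

Run:
```python
from h import *
import pickle
f=pickle.load(open("top0.pkl","rb"));X=cloud(f)
W=X[200:345,0:100][f["depth"][200:345,0:100]>0];W=W[W[:,2]<500]
print(W[:,2].max());
for z in(60,100,150):
    Q=W[W[:,2]>z];print(z,Q[:,:2].min(0) if len(Q) else 0,Q[:,:2].max(0) if len(Q) else 0)
go(438,108,240,-1.96)
```

```text
140.01301456261484
60 [242.57324742 448.06187589] [367.96610673 615.26588135]
100 [243.23285667 448.06187589] [342.27644617 587.530817  ]
150 0 0
shift cm [37.77 42.79 -0.89] turn [ 1.000e-03 -1.000e-03  1.623e+00] rows 13.7
```

```bash
python3 -m crank '[[[18,20,0,0,0,0.8,5.5],[18,20,0,0,0,0.8,5.5],[18,20,0,0,0,0.8,5.5],[18,20,0,0,0,0.8,5.5],[18,20,0,0,0,0.8,5.5],[18,20,0,0,0,0.8,5.5],[18,20,0,0,0,0.8,5.5],[18,20,0,0,0,0.8,5.5]]]' 30; python3 -c "
from h import *
go(438,108,160,-1.96)"
```

```text
time: 0.77
tool_pos: [327.6, 385.0, 231.6]
orientation: [3.141, 0.0, -1.143]
contact_force: [-0.9, -1.0, -0.0]
grip_width: 54.7
grip_force: 0.0
shift cm [29.79  1.45  7.16] turn [ 0.    -0.     0.817] rows 7.4
```

```bash
python3 -m crank '[[[15,0.7,3.5,0,0,0.4,5.5],[29.8,1.45,7.2,0,0,0.82,5.5],[29.8,1.45,7.2,0,0,0.82,5.5],[29.8,1.45,7.2,0,0,0.82,5.5],[29.8,1.45,7.2,0,0,0.82,5.5],[29.8,1.45,7.2,0,0,0.82,5.5],[29.8,1.45,7.2,0,0,0.82,5.5],[29.8,1.45,7.2,0,0,0.82,5.5]]]' 30
python3 - <<'E'
from h import *
from station import manip
f=manip.grab_frame("wrist");X=cloud(f);cv2.imwrite("pics/w1.png",f["color"])
print(refine(X,(438,108),33,r=35)); go(438,108,8,-1.96)
E
```

```text
time: 1.43
tool_pos: [438.8, 108.7, 157.8]
orientation: [3.14, -0.002, -1.963]
contact_force: [-0.1, 0.5, -0.2]
grip_width: 55.4
grip_force: 0.0
((array([437.9, 108.4]), array([39.8, 18.5]), np.float64(1.171)), 599)
shift cm [ 0.02  0.05 14.95] turn [ 0.002 -0.003 -0.   ] rows 3.6
```

View pics/w1.png

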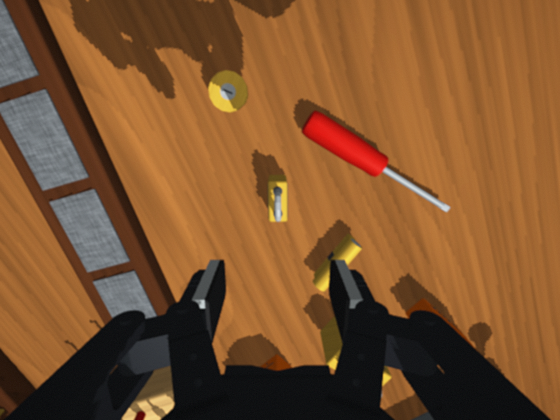

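The wrist view shows the padlock at (278,201), centred between the fingers and clear of the cylinder at (338,262). It agrees with the top measurement to 0.5 mm, so I descend and grip.

```bash
python3 -m crank '[[[0,0,4,0,0,0,5.5],[0,0,8,0,0,0,5.5],[0,0,12,0,0,0,5.5],[0,0,14,0,0,0,5.5],[0.05,0,14.95,0,0,0,5.5],[0.05,0,14.95,0,0,0,5.5],[0.05,0,14.95,0,0,0,5.5],[0.05,0,14.95,0,0,0,4]]]' 30;python3 -m crank '[[[0,0,0,0,0,0,3],[0,0,0,0,0,0,2.4],[0,0,0,0,0,0,2],[0,0,0,0,0,0,1.2],[0,0,0,0,0,0,1.2],[0,0,0,0,0,0,1.2],[0,0,0,0,0,0,1.2],[0,0,0,0,0,0,1.2]]]' 30
```

```text
time: 2.15
tool_pos: [439.4, 112.5, 10.5]
orientation: [-3.141, 0.001, -1.956]
contact_force: [-0.5, 0.2, 0.4]
grip_width: 44.3
grip_force: 0.0
time: 2.82
tool_pos: [439.3, 112.3, 10.7]
orientation: [-3.141, 0.001, -1.956]
contact_force: [-1.6, 0.3, 6.1]
grip_width: 17.6
grip_force: 29.6
```

```bash
python3 -m crank '[[[0,0,-1,0,0,0,1.2],[0,0,-4,0,0,0,1.2],[0,0,-8,0,0,0,1.2],[0,0,-12,0,0,0,1.2],[0,0,-12,0,0,0,1.2],[0,0,-12,0,0,0,1.2],[0,0,-12,0,0,0,1.2]]]' 50; python3 -c "
from h import *
go(603.1,-109.8,125,-1.69)"
```

```text
time: 3.4
tool_pos: [438.4, 111.8, 129.9]
orientation: [3.142, 0.001, -1.957]
contact_force: [-0.5, -0.6, -1.8]
grip_width: 17.2
grip_force: 49.5
shift cm [ 14.31 -23.61   0.48] turn [-0.     0.001 -0.267] rows 6.6
```

```bash
python3 -m crank '[[[1,-2,0,0,0,-0.02,1.2],[3,-5,0,0,0,-0.1,1.2],[5,-8.3,0.2,0,0,-0.15,1.2],[7.2,-11.9,0.3,0,0,-0.2,1.2],[9.4,-15.5,0.4,0,0,-0.267,1.2],[11.5,-19,0.5,0,0,-0.267,1.2],[13.3,-22,0.5,0,0,-0.267,1.2],[14.3,-23.6,0.5,0,0,-0.267,1.2]]]'; python3 -m crank '[[[0,0,0,0,0,0,1.2],[0,0,0,0,0,0,1.2],[0,0,0,0,0,0,1.2]]]'
python3 - <<'E'
from h import *
from station import manip
f=manip.grab_frame("wrist");cv2.imwrite("pics/w2.png",f["color"]);X=cloud(f)
W=X.reshape(-1,3);s=manip.get_state()
P=W[(np.hypot(W[:,0]-602,W[:,1]+114)<50)&(W[:,2]>60)&(W[:,2]<130)];print(s["tool_pos"],len(P),P.min(0) if len(P) else 0)
go(603.1,-109.8,35.2,-1.69)
E
```

```text
time: 4.07
tool_pos: [604.2, -112.8, 121.9]
orientation: [3.138, -0.001, -1.692]
contact_force: [0.2, 1.3, -1.0]
grip_width: 17.3
grip_force: 49.4
time: 4.32
tool_pos: [602.3, -109.5, 122.9]
orientation: [3.138, -0.0, -1.691]
contact_force: [-1.3, 0.3, -2.2]
grip_width: 17.4
grip_force: 49.4
[ 602.48485314 -109.05420981  123.52657592] 442 [ 582.46958093 -133.9636901   114.43735665]
shift cm [ 0.06 -0.09  8.83] turn [ 0.002 -0.     0.   ] rows 2.1
```

View pics/w2.png

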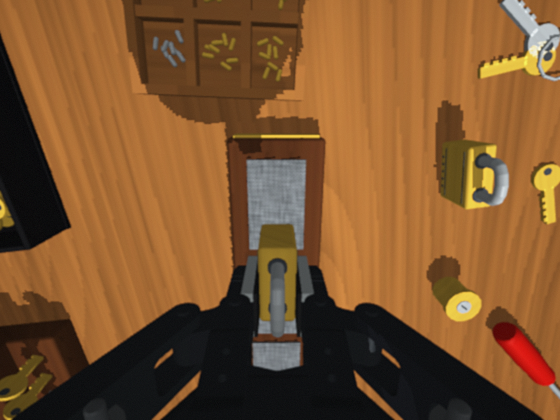

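The wrist view shows the padlock held upright at (277,280), aligned with the end pad at (277,205). The pin tray is beyond it at (220,45). I lower it now.

```bash
python3 -m crank '[[[0,0,3,0,0,0,1.2],[0.05,-0.05,6,0,0,0,1.2],[0.05,-0.1,7.5,0,0,0,1.2],[0.05,-0.1,8.2,0,0,0,1.2],[0.05,-0.1,8.5,0,0,0,1.2],[0.05,-0.1,8.5,0,0,0,1.2],[0.05,-0.1,8.5,0,0,0,1.2],[0.05,-0.1,8.5,0,0,0,1.2]]]' 50; python3 -c "
from h import *
go(603.1,-109.8,35.2,-1.69)"
```

```text
time: 5.03
tool_pos: [605.4, -109.8, 41.2]
orientation: [-3.139, 0.0, -1.689]
contact_force: [-0.0, -0.5, -0.8]
grip_width: 17.1
grip_force: 49.5
shift cm [0.03 0.23 0.6 ] turn [-0.002  0.     0.001] rows 0.2
```

```bash
python3 -m crank '[[[0,0.2,0.3,0,0,0,1.2],[0,0.2,0.4,0,0,0,1.2],[0,0.2,0.4,0,0,0,1.2],[0,0.2,0.4,0,0,0,1.2]]]' 50;python3 -m crank '[[[0,0,0.1,0,0,0,1.2],[0,0,0.1,0,0,0,1.2]]]';  python3 -c "
from h import *
go(603.1,-109.8,35.2,-1.69)"
```

```text
time: 5.37
tool_pos: [602.6, -109.9, 36.0]
orientation: [-3.141, 0.0, -1.69]
contact_force: [0.1, 0.3, -1.3]
grip_width: 17.1
grip_force: 49.5
time: 5.53
tool_pos: [602.7, -109.9, 34.9]
orientation: [-3.141, 0.0, -1.69]
contact_force: [0.5, 0.6, -0.8]
grip_width: 16.9
grip_force: 49.6
shift cm [-0.01 -0.04 -0.03] turn [-0.  0.  0.] rows 0.0
```

```bash
python3 -m crank '[[[0,0,0.05,0,0,0,1.2],[0,0,0.1,0,0,0,1.2],[0,0,0.1,0,0,0,1.2]]]'
```

```text
time: 5.78
tool_pos: [602.7, -109.9, 34.8]
orientation: [-3.141, -0.0, -1.689]
contact_force: [-3.7, 0.7, 7.8]
grip_width: 17.3
grip_force: 50.7
```

Contact at 7.8 N, so I release gently and back off upward.

```bash
python3 -m crank '[[[0,0,0,0,0,0,2.2],[0,0,0,0,0,0,3],[0,0,0,0,0,0,5],[0,0,0,0,0,0,5],[0,0,-2,0,0,0,5],[0,0,-5,0,0,0,5],[0,0,-9,0,0,0,5.5],[0,0,-13,0,0,0,5.5]]]' 30;  python3 - <<'E'
from h import *
from station import manip
f=manip.grab_frame("top");X=cloud(f)
print(refine(X,(602.6,-114),33,base=24,r=35)); go(442.7,-124,150,-1.556)
E
```

```text
time: 6.45
tool_pos: [601.7, -109.9, 164.3]
orientation: [3.139, -0.001, -1.69]
contact_force: [1.0, 1.3, 0.8]
grip_width: 54.8
grip_force: 0.0
((array([ 603.4, -101.8]), array([18.2, 15.4]), np.float64(-0.014)), 48)
shift cm [ 3.26 16.13  2.25] turn [-0.011 -0.001 -0.132] rows 4.0
```

```bash
python3 -m crank '[[[0.8,4,0,0,0,-0.06,5.5],[1.6,8,0.8,0,0,-0.13,5.5],[2.4,12,1.5,0,0,-0.13,5.5],[3.0,15,2,0,0,-0.13,5.5],[3.25,16.1,2.2,0,0,-0.13,5.5],[3.25,16.1,2.2,0,0,-0.13,5.5],[3.25,16.1,2.2,0,0,-0.13,5.5],[3.25,16.1,2.2,0,0,-0.13,5.5]]]' 30
python3 - <<'E'
from h import *
from station import manip
f=manip.grab_frame("top");X=cloud(f)
print(refine(X,(602.6,-114),33,base=24,r=35))
f=manip.grab_frame("wrist");X=cloud(f)
print(refine(X,(442.7,-124),40,r=40));go(442.7,-124,12,-1.556)
E
```

```text
time: 7.17
tool_pos: [440.4, -122.9, 142.3]
orientation: [-3.14, -0.0, -1.559]
contact_force: [0.2, -0.5, -0.3]
grip_width: 54.6
grip_force: 0.0
((array([ 602.8, -114. ]), array([39.7, 18.3]), np.float64(1.462)), 114)
((array([ 442.7, -123.5]), array([49.9, 21.5]), np.float64(-1.55)), 933)
shift cm [ 0.12 -0.24 12.99] turn [-0.    -0.    -0.004] rows 3.1
```

Padlock_40 stands within 0.5 mm of its pad centre. Next is padlock_50.

```bash
python3 -m crank '[[[0.1,-0.2,4,0,0,0,5.5],[0.1,-0.2,8,0,0,0,5.5],[0.1,-0.2,11,0,0,0,5.5],[0.1,-0.2,13,0,0,0.005,5.5],[0.1,-0.2,13,0,0,0.005,5.5],[0.1,-0.2,13,0,0,0.005,5.5],[0.1,-0.2,13,0,0,0.005,5.5],[0.1,-0.2,13,0,0,0.005,5.5]]]' 30; python3 -c "
from h import *
go(442.7,-123.5,12,-1.55)"
```

```text
time: 7.93
tool_pos: [442.4, -123.8, 13.1]
orientation: [-3.139, 0.0, -1.564]
contact_force: [-1.1, 0.6, 0.6]
grip_width: 54.8
grip_force: 0.0
shift cm [-0.03 -0.03  0.11] turn [-0.003  0.    -0.014] rows 0.1
```

```bash
python3 -m crank '[[[0,0,0.1,0,0,-0.01,4],[0,0,0.1,0,0,-0.01,3],[0,0,0.1,0,0,-0.01,2.5],[0,0,0.1,0,0,-0.01,1.5],[0,0,0.1,0,0,-0.01,1.5],[0,0,0.1,0,0,-0.01,1.5],[0,0,0.1,0,0,-0.01,1.5],[0,0,0.1,0,0,-0.01,1.5]]]' 50; python3 -m crank '[[[0,0,-1,0,0,0,1.5],[0,0,-4,0,0,0,1.5],[0,0,-8,0,0,0,1.5],[0,0,-12,0,0,0,1.5],[0,0,-12,0,0,0,1.5],[0,0,-12,0,0,0,1.5],[0,0,-12,0,0,0,1.5]]]' 60; python3 -c "
from h import *
go(613.5,-22.5,135,-1.69)"
```

```text
time: 8.6
tool_pos: [441.4, -123.9, 11.6]
orientation: [-3.14, 0.0, -1.555]
contact_force: [-1.5, 1.7, 6.1]
grip_width: 20.0
grip_force: 48.8
time: 9.18
tool_pos: [440.2, -123.8, 130.7]
orientation: [-3.141, 0.001, -1.555]
contact_force: [-0.4, 0.5, -2.6]
grip_width: 19.9
grip_force: 59.5
shift cm [ -9.87 -17.48  -0.42] turn [-0.     0.001  0.135] rows 4.8
```

```bash
python3 -m crank '[[[-0.8,-1.5,0,0,0,0.02,1.5],[-2.6,-4.6,-0.2,0,0,0.07,1.5],[-4.5,-8,-0.3,0,0,0.135,1.5],[-6.4,-11.4,-0.4,0,0,0.135,1.5],[-8.2,-14.5,-0.4,0,0,0.135,1.5],[-9.4,-16.7,-0.4,0,0,0.135,1.5],[-9.85,-17.5,-0.4,0,0,0.135,1.5],[-9.85,-17.5,-0.4,0,0,0.135,1.5]]]'; python3 -m crank '[[[0,0,2,0,0,0,1.5],[0,0,4,0,0,0,1.5],[0,0,5,0,0,0,1.5],[0,0,5,0,0,0,1.5],[0,0,5,0,0,0,1.5]]]'; python3 -c "
from h import *
go(613.5,-22.9,36.5,-1.69)"
```

```text
time: 9.85
tool_pos: [614.7, -21.7, 131.7]
orientation: [3.138, -0.001, -1.689]
contact_force: [0.0, 0.3, -2.2]
grip_width: 20.0
grip_force: 59.4
time: 10.27
tool_pos: [613.2, -23.3, 84.1]
orientation: [3.139, -0.001, -1.69]
contact_force: [0.9, 0.1, -1.6]
grip_width: 20.1
grip_force: 59.4
shift cm [-0.05 -0.03  4.76] turn [ 0.002 -0.001 -0.   ] rows 1.1
```

```bash
python3 -m crank '[[[-0.05,0,2.5,0,0,0,1.5],[-0.05,0,4,0,0,0,1.5],[-0.05,0,4.6,0,0,0,1.5],[-0.05,0,4.75,0,0,0,1.5],[-0.05,0,4.75,0,0,0,1.5],[-0.05,0,4.75,0,0,0,1.5]]]';  python3 -c "
from h import *
go(613.5,-22.9,35.8,-1.69)"
```

```text
time: 10.77
tool_pos: [615.2, -22.1, 38.7]
orientation: [-3.14, 0.0, -1.69]
contact_force: [-0.1, 0.1, -2.4]
grip_width: 19.8
grip_force: 59.4
shift cm [0.1  0.16 0.29] turn [-0.002  0.     0.   ] rows 0.1
```

```bash
python3 -m crank '[[[0.1,0.15,0.1,0,0,0,1.5],[0.1,0.15,0.2,0,0,0,1.5],[0.1,0.15,0.2,0,0,0,1.5],[0.1,0.15,0.2,0,0,0,1.5]]]';  python3 -m crank '[[[0,0,0.05,0,0,0,1.5],[0,0,0.1,0,0,0,1.5],[0,0,0.1,0,0,0,1.5]]]'
```

```text
time: 11.1
tool_pos: [612.8, -23.0, 35.8]
orientation: [-3.141, 0.0, -1.69]
contact_force: [-0.8, -0.4, -0.7]
grip_width: 19.9
grip_force: 59.6
time: 11.35
tool_pos: [612.9, -23.0, 35.7]
orientation: [-3.141, -0.0, -1.689]
contact_force: [-4.0, 0.9, 9.7]
grip_width: 20.0
grip_force: 61.1
```

Contact at 9.7 N. I release, rise, and head for padlock_60.

```bash
python3 -m crank '[[[0,0,0,0,0,0,2.4],[0,0,0,0,0,0,3.2],[0,0,0,0,0,0,5],[0,0,0,0,0,0,5],[0,0,-2,0,0,0,5],[0,0,-5,0,0,0,5],[0,0,-9,0,0,0,5.5],[0,0,-13,0,0,0,5.5]]]' 30; python3 -m crank '[[[0,0,0,0,0,0,5.5],[0,0,0,0,0,0,5.5]]]'; python3 -c "
from h import *
go(425.6,-298.9,150,-1.839)"
```

```text
time: 12.02
tool_pos: [611.9, -23.2, 164.9]
orientation: [3.139, -0.001, -1.69]
contact_force: [1.7, 0.7, 0.1]
grip_width: 55.2
grip_force: 0.0
time: 12.18
tool_pos: [614.4, -22.7, 167.5]
orientation: [-3.136, 0.002, -1.69]
contact_force: [0.4, -0.1, -1.2]
grip_width: 55.0
grip_force: 0.0
shift cm [29.67 15.49  1.61] turn [-0.005  0.002  0.149] rows 8.0
```

```bash
python3 -m crank '[[[3.7,1.9,0,0,0,0.02,5.5],[7.4,3.8,0,0,0,0.07,5.5],[11,5.8,0.5,0,0,0.12,5.5],[14.8,7.7,1,0,0,0.15,5.5],[18.5,9.6,1.6,0,0,0.15,5.5],[22.2,11.6,1.6,0,0,0.15,5.5],[26,13.5,1.6,0,0,0.15,5.5],[29.6,15.4,1.6,0,0,0.15,5.5]]]'; python3 -m crank '[[[0,0,0,0,0,0,5.5],[0,0,0,0,0,0,5.5],[0,0,0,0,0,0,5.5]]]'
python3 - <<'E'
from h import *
from station import manip
f=manip.grab_frame("top");X=cloud(f)
print(refine(X,(613.5,-22.5),40,base=24,r=40))
f=manip.grab_frame("wrist");X=cloud(f)
print(refine(X,(425.6,-299),46,r=45));go(425.6,-298.9,15,-1.839)
E
```

```text
time: 12.85
tool_pos: [423.6, -298.3, 147.3]
orientation: [3.14, 0.0, -1.839]
contact_force: [0.7, -0.3, -0.4]
grip_width: 54.9
grip_force: 0.0
time: 13.1
tool_pos: [425.2, -297.3, 147.6]
orientation: [3.14, 0.0, -1.841]
contact_force: [-0.1, 0.8, -0.1]
grip_width: 55.2
grip_force: 0.0
((array([613. , -22.8]), array([49.7, 21. ]), np.float64(1.453)), 147)
((array([ 425.4, -299.7]), array([57.7, 25.3]), np.float64(1.317)), 1268)
shift cm [ 0.24 -0.03 13.29] turn [0.001 0.    0.   ] rows 3.2
```

```bash
python3 -m crank '[[[0.2,0,4,0,0,0,5.5],[0.2,0,8,0,0,0,5.5],[0.2,0,11,0,0,0,5.5],[0.2,0,13,0,0,-0.01,5.5],[0.2,0,13.1,0,0,-0.01,5.5],[0.2,0,13.1,0,0,-0.01,5.5],[0.2,0,13.1,0,0,-0.01,5.5],[0.2,0,13.1,0,0,-0.01,5.5]]]' 30; python3 -c "
from h import *
go(425.5,-299.5,15.5,-1.832)"
```

```text
time: 13.87
tool_pos: [426.7, -299.1, 18.9]
orientation: [-3.139, -0.0, -1.829]
contact_force: [-0.6, -0.7, 0.0]
grip_width: 55.0
grip_force: 0.0
shift cm [0.07 0.11 0.34] turn [-0.003 -0.     0.003] rows 0.1
```

```bash
python3 -m crank '[[[0.05,0.1,0.3,0,0,0,4.5],[0.05,0.1,0.3,0,0,0,3.5],[0.05,0.1,0.3,0,0,0,2.8],[0.05,0.1,0.3,0,0,0,1.8],[0.05,0.1,0.3,0,0,0,1.8],[0.05,0.1,0.3,0,0,0,1.8],[0.05,0.1,0.3,0,0,0,1.8],[0.05,0.1,0.3,0,0,0,1.8]]]' 50; python3 -m crank '[[[0,0,-1,0,0,0,1.8],[0,0,-4,0,0,0,1.8],[0,0,-8,0,0,0,1.8],[0,0,-13,0,0,0,1.8],[0,0,-13,0,0,0,1.8],[0,0,-13,0,0,0,1.8],[0,0,-13,0,0,0,1.8]]]' 80; python3 -c "
from h import *
go(624.4,68.9,150,-1.69)"
```

```text
time: 14.53
tool_pos: [424.4, -299.6, 15.1]
orientation: [-3.141, -0.0, -1.83]
contact_force: [-0.4, 2.2, 8.0]
grip_width: 24.4
grip_force: 49.3
time: 15.12
tool_pos: [423.3, -298.9, 144.0]
orientation: [-3.142, 0.001, -1.831]
contact_force: [-0.5, 0.5, -6.2]
grip_width: 23.8
grip_force: 79.9
shift cm [-40.71  -9.99  -0.56] turn [-0.     0.001 -0.141] rows 10.1
```

```bash
python3 -m crank '[[[-1.5,-0.4,0,0,0,0,1.8],[-4.5,-1.1,-0.2,0,0,-0.04,1.8],[-8.5,-2.1,-0.3,0,0,-0.08,1.8],[-12.5,-3.1,-0.4,0,0,-0.1,1.8],[-16.5,-4.1,-0.5,0,0,-0.14,1.8],[-20.5,-5,-0.5,0,0,-0.14,1.8],[-24.5,-6,-0.5,0,0,-0.14,1.8],[-28.5,-7,-0.5,0,0,-0.14,1.8]]]'; python3 -c "
from h import *
go(624.4,68.5,140,-1.69)"
```

```text
time: 15.78
tool_pos: [563.3, -40.1, 146.3]
orientation: [3.137, -0.001, -1.69]
contact_force: [0.4, -1.1, -4.0]
grip_width: 23.8
grip_force: 79.7
shift cm [-11.51  -4.77   0.59] turn [ 0.005 -0.001 -0.   ] rows 3.0
```

```bash
python3 -m crank '[[[-3.8,-1.6,0,0,0,0,1.8],[-7.5,-3.1,0.2,0,0,0,1.8],[-10,-4.1,0.5,0,0,0,1.8],[-11.4,-4.75,0.6,0,0,0,1.8],[-11.5,-4.75,2,0,0,0,1.8],[-11.5,-4.75,4,0,0,0,1.8],[-11.5,-4.75,5,0,0,0,1.8],[-11.5,-4.75,5,0,0,0,1.8]]]';python3 -m crank '[[[0,0,0,0,0,0,1.8],[0,0,0,0,0,0,1.8]]]'; python3 -c "
from h import *
go(624.4,68.5,40,-1.69)"
```

```text
time: 16.45
tool_pos: [622.1, 65.4, 94.4]
orientation: [3.133, -0.004, -1.691]
contact_force: [-0.1, 0.0, -4.0]
grip_width: 23.7
grip_force: 79.6
time: 16.62
tool_pos: [625.7, 66.3, 99.6]
orientation: [-3.142, -0.0, -1.69]
contact_force: [0.1, -0.8, -4.4]
grip_width: 24.0
grip_force: 79.6
shift cm [-0.21  0.15  5.96] turn [-0. -0. -0.] rows 1.4
```

```bash
python3 -m crank '[[[-0.1,0.1,2.5,0,0,0,1.8],[-0.2,0.15,4.5,0,0,0,1.8],[-0.2,0.15,5.5,0,0,0,1.8],[-0.2,0.15,5.8,0,0,0,1.8],[-0.2,0.15,5.8,0,0,0,1.8],[-0.2,0.15,5.8,0,0,0,1.8]]]';  python3 -c "
from h import *
go(624.4,68.5,39.3,-1.69)"
```

```text
time: 17.12
tool_pos: [625.2, 69.0, 42.5]
orientation: [-3.14, 0.0, -1.69]
contact_force: [-0.5, 0.1, -4.1]
grip_width: 23.9
grip_force: 79.6
shift cm [0.06 0.07 0.32] turn [-0.002  0.     0.   ] rows 0.1
```

```bash
python3 -m crank '[[[0.05,0.05,0.1,0,0,0,1.8],[0.05,0.05,0.2,0,0,0,1.8],[0.05,0.05,0.25,0,0,0,1.8],[0.05,0.05,0.25,0,0,0,1.8]]]';  python3 -m crank '[[[0,0,0.03,0,0,0,1.8],[0,0,0.06,0,0,0,1.8],[0,0,0.06,0,0,0,1.8]]]'
```

```text
time: 17.45
tool_pos: [623.9, 68.5, 39.3]
orientation: [-3.141, 0.0, -1.69]
contact_force: [-0.6, -0.7, -3.2]
grip_width: 23.8
grip_force: 79.8
time: 17.7
tool_pos: [624.0, 68.5, 39.2]
orientation: [-3.141, 0.0, -1.689]
contact_force: [-3.3, 0.6, 5.2]
grip_width: 24.0
grip_force: 81.1
```

```bash
python3 -m crank '[[[0,0,0,0,0,0,2.8],[0,0,0,0,0,0,3.6],[0,0,0,0,0,0,5.2],[0,0,0,0,0,0,5.2],[0,0,-2,0,0,0,5.2],[0,0,-5,0,0,0,5.2],[0,0,-9,0,0,0,5.5],[0,0,-13,0,0,0,5.5]]]' 30; python3 -m crank '[[[0,0,0,0,0,0,5.5],[0,0,0,0,0,0,5.5]]]'; python3 -c "
from h import *
go(427,311.4,165,-1.017)"
```

```text
time: 18.37
tool_pos: [623.1, 68.1, 168.9]
orientation: [3.14, -0.001, -1.69]
contact_force: [1.4, 0.7, -1.0]
grip_width: 54.9
grip_force: 0.0
time: 18.53
tool_pos: [625.4, 69.0, 171.6]
orientation: [-3.136, 0.003, -1.69]
contact_force: [-0.7, -0.6, -0.5]
grip_width: 55.0
grip_force: 0.0
shift cm [-21.71  22.57   0.6 ] turn [-0.006  0.001 -0.673] rows 7.5
```

```bash
python3 -m crank '[[[-2.7,2.8,0,0,0,-0.08,5.5],[-5.4,5.6,0,0,0,-0.17,5.5],[-8.1,8.5,0,0,0,-0.25,5.5],[-10.8,11.3,0.2,0,0,-0.34,5.5],[-13.5,14.1,0.4,0,0,-0.42,5.5],[-16.2,16.9,0.6,0,0,-0.5,5.5],[-19,19.7,0.6,0,0,-0.59,5.5],[-21.7,22.5,0.6,0,0,-0.67,5.5]]]'; python3 -m crank '[[[0,0,0,0,0,0,5.5],[0,0,0,0,0,0,5.5],[0,0,0,0,0,0,5.5]]]'
python3 - <<'E'
from h import *
from station import manip
f=manip.grab_frame("top");X=cloud(f)
print(refine(X,(624.4,68.9),46,base=24,r=45))
f=manip.grab_frame("wrist");X=cloud(f)
print(refine(X,(427,311.4),52,r=50));go(427,311.4,19,-1.017)
E
```

```text
time: 19.2
tool_pos: [424.2, 311.4, 161.3]
orientation: [3.14, -0.0, -1.015]
contact_force: [1.2, 1.3, 0.4]
grip_width: 55.0
grip_force: 0.0
time: 19.45
tool_pos: [425.6, 310.5, 161.5]
orientation: [3.14, -0.001, -1.019]
contact_force: [0.9, -0.9, -0.2]
grip_width: 55.0
grip_force: 0.0
((array([624. ,  69.2]), array([59.8, 25.6]), np.float64(1.458)), 232)
((array([428.8, 311.5]), array([66.5, 28.9]), np.float64(-1.007)), 1584)
shift cm [-0.12 -0.16 14.27] turn [ 0.001 -0.    -0.004] rows 3.4
```

```bash
python3 -m crank '[[[-0.1,-0.2,4,0,0,0,5.5],[-0.1,-0.2,8,0,0,0,5.5],[-0.1,-0.2,12,0,0,0,5.5],[-0.1,-0.2,14,0,0,0,5.5],[-0.1,-0.2,14.1,0,0,0,5.5],[-0.1,-0.2,14.1,0,0,0,5.5],[-0.1,-0.2,14.1,0,0,0,5.5],[-0.1,-0.2,14.1,0,0,0,5.5]]]' 30; python3 -c "
from h import *
go(427.4,311.4,19,-1.014)"
```

```text
time: 20.22
tool_pos: [428.4, 313.4, 23.1]
orientation: [-3.139, 0.001, -1.02]
contact_force: [0.3, 0.4, 0.3]
grip_width: 55.2
grip_force: 0.0
shift cm [0.12 0.19 0.41] turn [-0.003  0.001 -0.006] rows 0.1
```

```bash
python3 -m crank '[[[0.1,0.1,0.3,0,0,-0.005,4.8],[0.1,0.1,0.3,0,0,-0.005,4],[0.1,0.1,0.3,0,0,-0.005,3.2],[0.1,0.1,0.3,0,0,-0.005,2.2],[0.1,0.1,0.3,0,0,-0.005,2.2],[0.1,0.1,0.3,0,0,-0.005,2.2],[0.1,0.1,0.3,0,0,-0.005,2.2],[0.1,0.1,0.3,0,0,-0.005,2.2]]]' 50; python3 -m crank '[[[0,0,-1,0,0,0,2.2],[0,0,-4,0,0,0,2.2],[0,0,-8,0,0,0,2.2],[0,0,-12.5,0,0,0,2.2],[0,0,-12.5,0,0,0,2.2],[0,0,-12.5,0,0,0,2.2],[0,0,-12.5,0,0,0,2.2]]]' 90; python3 -c "
from h import *
go(635.3,160.2,142,-1.69)"
```

```text
time: 20.88
tool_pos: [427.3, 311.6, 19.1]
orientation: [-3.14, 0.0, -1.014]
contact_force: [0.3, -1.4, 6.9]
grip_width: 28.2
grip_force: 50.0
time: 21.47
tool_pos: [425.7, 310.3, 142.3]
orientation: [3.14, 0.001, -1.016]
contact_force: [-0.8, 0.4, -7.5]
grip_width: 27.5
grip_force: 90.8
shift cm [23.8 -9.9  0. ] turn [ 0.002 -0.     0.674] rows 6.2
```

```bash
python3 -m crank '[[[1,0,0,0,0,0.04,2.2],[3.5,0,0,0,0,0.12,2.2],[7,0,0,0,0,0.22,2.2],[10.5,0,0,0,0,0.32,2.2],[14,0,0,0,0,0.42,2.2],[17,0,0,0,0,0.52,2.2],[17.7,0,0,0,0,0.62,2.2],[17.7,0,0,0,0,0.674,2.2]]]'; python3 -c "
from h import *
go(635.3,160.2,142,-1.69)"
```

```text
time: 22.13
tool_pos: [519.7, 157.3, 140.3]
orientation: [3.137, -0.004, -1.699]
contact_force: [1.2, 0.5, -6.6]
grip_width: 27.7
grip_force: 90.6
shift cm [ -1.77 -11.42  -0.23] turn [ 0.004 -0.004 -0.009] rows 2.8
```

```bash
python3 -m crank '[[[-0.3,-1.5,0,0,0,0,2.2],[-0.7,-4.5,0,0,0,0,2.2],[-1.2,-8,0,0,0,0,2.2],[-1.6,-10.5,0,0,0,0,2.2],[-1.7,-11.3,0,0,0,0,2.2],[-1.7,-11.4,0,0,0,0,2.2],[-1.7,-11.4,0,0,0,0,2.2],[-1.7,-11.4,0,0,0,0,2.2]]]'; python3 -c "
from h import *
go(635.3,160.2,90,-1.69)"
```

```text
time: 22.8
tool_pos: [633.8, 163.5, 141.1]
orientation: [3.138, -0.002, -1.69]
contact_force: [0.1, -0.5, -7.9]
grip_width: 28.0
grip_force: 90.9
shift cm [ 0.3  -0.21  5.11] turn [ 0.004 -0.002  0.   ] rows 1.2
```

```bash
python3 -m crank '[[[0.2,0,2,0,0,0,2.2],[0.3,-0.1,5,0,0,0,2.2],[0.3,-0.1,7.5,0,0,0,2.2],[0.3,-0.1,9,0,0,0,2.2],[0.3,-0.1,9.3,0,0,0,2.2],[0.3,-0.1,9.3,0,0,0,2.2],[0.3,-0.1,9.3,0,0,0,2.2],[0.3,-0.1,9.3,0,0,0,2.2]]]'; python3 -c "
from h import *
go(635.3,160.2,43.3,-1.69)"
```

```text
time: 23.47
tool_pos: [637.0, 161.8, 52.0]
orientation: [-3.139, 0.001, -1.688]
contact_force: [-0.1, 0.1, -6.5]
grip_width: 27.4
grip_force: 90.8
shift cm [0.18 0.15 0.87] turn [-0.002  0.001  0.002] rows 0.2
```

```bash
python3 -m crank '[[[0.1,0.1,0.3,0,0,0,2.2],[0.1,0.1,0.6,0,0,0,2.2],[0.1,0.1,0.6,0,0,0,2.2],[0.1,0.1,0.6,0,0,0,2.2]]]'; python3 -c "
from h import *
go(635.3,160.2,43.3,-1.69)"
```

```text
time: 23.8
tool_pos: [634.9, 160.2, 44.3]
orientation: [3.141, -0.0, -1.689]
contact_force: [0.2, -0.0, -6.8]
grip_width: 28.0
grip_force: 90.8
shift cm [-0.   -0.04  0.1 ] turn [ 0.    -0.     0.001] rows 0.0
```

```bash
python3 -m crank '[[[0,0,0.05,0,0,0,2.2],[0,0,0.1,0,0,0,2.2],[0,0,0.12,0,0,0,2.2],[0,0,0.12,0,0,0,2.2]]]'
```

```text
time: 24.13
tool_pos: [635.2, 160.3, 43.3]
orientation: [-3.141, 0.0, -1.689]
contact_force: [-0.8, -1.7, -3.6]
grip_width: 27.8
grip_force: 91.7
```

```bash
python3 -m crank '[[[0,0,0.05,0,0,0,2.2],[0,0,0.05,0,0,0,2.2]]]'; python3 -m crank '[[[0,0,0,0,0,0,3.2],[0,0,0,0,0,0,4],[0,0,0,0,0,0,5.5],[0,0,0,0,0,0,5.5],[0,0,-2,0,0,0,5.5],[0,0,-5,0,0,0,5.5],[0,0,-9,0,0,0,5.5],[0,0,-13,0,0,0,5.5]]]' 30; python3 -m crank '[[[0,1,0,0,0,0,5.5],[0,4,0,0,0,0,5.5],[0,8,0,0,0,0,5.5],[0,12,0,0,0,0,5.5],[0,15,0,0,0,0,5.5],[0,15,0,0,0,0,5.5],[0,15,0,0,0,0,5.5],[0,15,0,0,0,0,5.5]]]'
python3 - <<'E'
from h import *
from station import manip
f=manip.grab_frame("top");X=cloud(f);cv2.imwrite("pics/end.png",f["color"])
for w,c in {40:(602.6,-113.9),50:(613.5,-22.5),60:(624.4,68.9),70:(635.3,160.2)}.items(): print(w,refine(X,c,L[w],base=24,r=w*.5+15))
E
```

```text
time: 24.3
tool_pos: [635.2, 160.3, 43.3]
orientation: [-3.141, 0.0, -1.689]
contact_force: [-3.3, -1.3, 2.1]
grip_width: 28.0
grip_force: 92.3
time: 24.97
tool_pos: [634.6, 160.0, 173.3]
orientation: [3.14, -0.001, -1.689]
contact_force: [0.9, 0.8, 1.2]
grip_width: 55.0
grip_force: 0.0
time: 25.63
tool_pos: [486.7, 178.5, 173.2]
orientation: [-3.14, 0.001, -1.688]
contact_force: [-0.6, 0.5, 0.1]
grip_width: 55.2
grip_force: 0.0
40 ((array([ 602.7, -113.7]), array([39.2, 18.4]), np.float64(1.502)), 111)
50 ((array([612.9, -22.9]), array([49.8, 21.7]), np.float64(1.482)), 152)
60 ((array([624. ,  69.2]), array([60. , 25.6]), np.float64(1.46)), 230)
70 ((array([635.7, 160.3]), array([69.7, 30.2]), np.float64(1.463)), 295)
```

View pics/end.png

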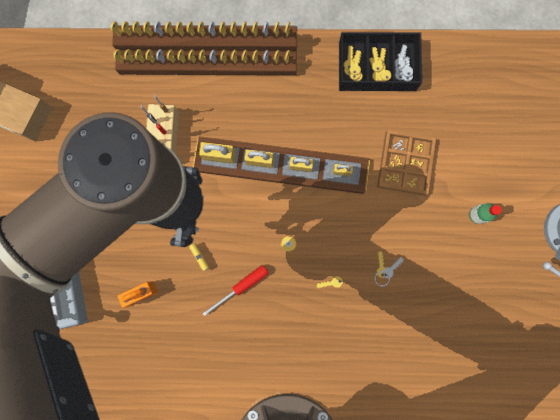

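The final view shows all four padlocks upright and centred on their pads at (216,153), (258,158), (301,163) and (343,170). The largest is on the left and the smallest is next to the tray, and the arm is clear of them.

```bash
python3 -c "
from station import manip
print(manip.job_done())"
```

```text
the job is handed in; nothing more can be done
None
```

All four padlocks stand upright, each within about 1 mm of its pad's centre, in order of size from padlock_40 beside the pin tray to padlock_70 at the far end; I handed the job in at about 26 s, and no verdict came back.

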